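# Ease a sagging bolt over its bent keeper and hold the spring gate ajar

## Task

The battery pack on test in the small clear guard needs airing. The gate's bolt has sagged behind the bent-up tongue of its keeper: lift the bolt by its knob just enough to pass over the tongue and under the strap above it, draw it along the gate clear of the keeper without forcing it, then pull the gate toward you about 25 degrees open. The gate springs shut by itself, so finish while still gripping and holding it ajar and still, leaving the battery pack, the jar and the reel where they are.

Things in the scene. Friction and masses are not known exactly. Their poses are not given: they have to be found in the camera images.
- guard: low open-topped guard on the table, black base plate 150 x 270 x 6 mm, aluminium posts and clear panels up to 138 mm. Fixed, but placed and turned (to 0.4 rad) differently each time. Origin: centre of its underside. -x is its front (gate side, toward the robot), +y along the front toward the keeper, z up. Offsets below are in this frame, gate shut.
- hinge (a point): point on the gate's vertical hinge axis at bolt height, guard (-70, -112, 116) mm. The gate swings about the vertical line through it.
- gate_swing (a joint): gate angle, rad. 0 = shut (start), grows as the free edge (guard +y side) swings out toward guard -x: counter-clockwise from above; limit 1.3. A spring always closes it: 0.3 N m at shut, 0.25 N m more per rad (3 to 5 N at the knob). The shut gate is kept by the bolt's nose behind the keeper's front cheek (3 mm play).
- gate_leaf: the gate: aluminium-framed clear leaf 166 wide x 120 high x 12 mm thick, top edge at z = 132 mm, carrying the bolt in two tall steel hoops (hoop tops at z = 144 mm, 27 mm out in front of the gate, at guard y = -42 and +48 mm). Origin on the hinge axis at table height; axes as the guard's when shut.
- bolt_draw (a joint): how far the bolt is drawn along the gate toward the hinge (gate's -y), m. 0 = fully home, limit 0.040; starts at 0 to 3 mm. The nose meets the tongue at 6 mm if not lifted; the nose is quite clear of the keeper from 25 mm on. Stays where left; drag about 1.5 N.
- bolt_lift (a joint): how far the bolt is raised in its loose hoops, m. 0 = sagged (start, it falls back by its weight of about 0.2 kg), limit 0.018. The nose passes over the tongue only when lifted more than 7 mm, and touches the strap above at 14 mm while it is inside the keeper.
- bolt: steel barrel bolt: round shaft 10 mm thick and 142 mm long, its end (nose) a block 12 x 14 x 18 mm whose underside hangs 8 mm below the shaft's; upright knob on top. Origin: on the shaft axis under the knob; at start guard (-86, +15, 116) mm. Axes as the gate's.
- knob (a point): grip point: middle of the black upright round knob, 16 mm diameter and 34 mm tall, on an 8 mm shank. 57 mm above the bolt axis, at start guard (-86, +15, 173) mm; nothing is beside it or above it at that height. It swings at about 0.09 to 0.13 m from the hinge axis.
- nose (a point): middle of the underside of the bolt's nose, 77 mm toward guard +y from the knob and 13 mm below the shaft axis.
- keeper: steel keeper on the fixed front post, 32 mm long along y: a bent-up tongue 4 mm thick across the bolt's path, front cheek, floor, and strap overhead. Origin: middle of the tongue's top edge, guard (-86, +77, 110) mm; strap's underside 25 mm above it. The sagged nose hangs 7 mm below the tongue's top on its far (+y) side. Never press bolt and keeper together with over 40 N.
- power_bank: dark blue battery pack 64 x 90 x 25 mm, loose, lying inside the guard. Leave alone. Origin: centre of its underside.
- flux_jar: low round tin jar 46 mm across, 22 mm high, loose on the table left of the guard's front. Leave alone. Origin: centre of its underside.
- solder_reel: reel of solder 53 mm across, 43 mm high, loose on the table right of the guard. Leave alone. Origin: centre of its underside.

How it is judged:
By the outcome, as a careful person would: the job done as asked, in the order asked, and still so for the second after the job is handed in, while the arm keeps its last pose, push and grip.
It also fails if it takes over 35 s, if anything falls off the work surface, if the arm or the gripper's body presses on something with over 40 N, if the wrist force passes 120 N, or if a joint passes its speed limit or range.

## Robot

A 6-joint arm with a two-finger parallel gripper is mounted at the origin on a cart in front of the work surface, level with it; the furniture and walls round the work are solid. World frame = base frame: x ahead of the robot, y to its left, z up, the work surface at z = 0. Lengths are in mm, angles in rad, forces in N, time in s.
With the tool pointing down it reaches from about 275 to 750 mm from the base axis. Payload 10.2 kg.
Tool frame: the origin (TCP) lies at the centre of the arm's flange, where the gripper is bolted on; the fingertips stand 173 mm ahead of it and the grasp point (between the pads) lies 155 mm ahead of it; z points along the fingers, y is the line along which they close (so a half turn about z gives the same grasp; the last joint's range is limited). The gripper opens to 85 mm and grips with 20 to 120 N. Pads are 22 mm wide; open, the fingers measure 114 mm over their backs; the gripper's body (76 mm by 85 mm) begins 54 mm behind the grasp point. The pads swing forward as they close: fully open they stand 13 mm farther back than shut.
Start: joints at [-1.474, 0.313, 1.498, -0, 1.331, -0.223], TCP at [165.035, -498.393, 404.694] pointing down, gripper open.
Joint ranges: [-2.94, 2.94], [-0.97, 2.17], [0.19, 2.56], [-1.23, 4.37], [0.02, 3.11], [-2.88, 2.88]. Speed limits (rad/s): [2.39, 2.39, 3.01, 3.14, 3.14, 3.14].

## Interface

Orientations are given as a unit quaternion [w, x, y, z].
In Python, from rig import ctrl, optics gives the robot as it stands (ctrl), with the cameras (optics).
- The arm moves only by the tool shift_gripper, called after "Request:" as name(argument=value, ...), one argument or row to a line, values as JSON. Schema: {"type":"object","properties":{"offsets":{"type":"array","items":{"type":"object","properties":{"pos":{"type":"array","items":{"type":"number"},"minItems":3,"maxItems":3},"r":{"type":"array","items":{"type":"number"},"minItems":3,"maxItems":3}},"additionalProperties":false},"minItems":1,"maxItems":8},"finger_gap":{"type":"number"},"grip_n":{"type":"number"},"only":{"type":"string"},"quiet":{"type":"boolean"},"lines":{"type":"string"}},"required":["offsets"],"additionalProperties":false}. offsets is a list of rows, 1 to 8 of them, each an object with the fields pos (a list: dx, dy, dz in mm), r (a list: a rotation vector rx, ry, rz in rad); a field left out counts as zero; each row is the pose to reach, as a shift and turn from the pose commanded when the call began, along the tool's axes at that moment; what a row does not reach only later rows make up. A row lasts 1/10 s, in which the tool goes at most 50 mm and 0.15 rad, less where a joint would pass 70% of its speed; a pose out of reach is approached as far as the arm can. finger_gap is the opening from 0.0 (shut) to 1.0 (fully open), set as the call begins (left out keeps the last). The fingers move at their own pace and stop on an object; grip_n is the grip in N (left out, the last holds). Time passes only in rows, so rows that do not move let the fingers close. The tool returns the time, the measured TCP pose, the force, the opening and the grip force at its end. only (a regular expression) keeps the lines of the reply that match it, lines (a string "A,B") keeps lines A to B, and quiet returns only ok. Input that does not fit is refused with a message, and nothing moves.
- ctrl.sense(): the state, without advancing time (a new reading comes with each control period).
- optics.capture(name): name is "side" or "top" or "wrist"; returns the picture (400x640x3 uint8, red, green, blue); there is no depth.
- optics.calibration(name): a dict with "fx", "fy", "cx", "cy" (pixels), "position" and "attitude" of the camera in the world. Camera axes: x right, y down, z forward; pixel columns grow to the right and rows downward; lengths in mm; the calibration is good to about 2 mm. A picture is of the moment at which its call begins: read the wrist's pose just before it. calibration takes no time and is no camera call; for the wrist camera it gives the pose at the moment of the call.
- ctrl.finish_job(): hands the job in; it is judged then, once.
The state is a dict: "time_s": time; "joints": joint angles; "dq": joint speeds; "tau": joint torques, N m; "eef_pos": TCP position; "ee_rot": TCP orientation; "force": force on the tool from outside, world axes, zero at the start; "wrist_torque": the same for the moment, N m; "grip_width": opening from 0.0 (shut) to 1.0 (fully open); "grip_force": force on a finger pad.
Only numpy, scipy, OpenCV 4.12 (cv2) and the standard library are available. Lean on these libraries where they do the work, as an engineer would, in place of code of your own. Each camera call takes 0.05 s, during which the arm holds its last target. There are 200 camera calls.

## Working session

There is one attempt and no reset: what is moved stays moved. The work goes in short steps, Python scripts to look and compute and a tool call to move; the robot and the scene stay as the last step left them, time stands still between calls to the robot, and variables do not carry over. Pictures are saved under pics/ and viewed, at most 10 in all, crops included, and the job is handed in when it is done.

```bash
ls; mkdir -p pics; python3 - <<'E'
from rig import ctrl, optics
import cv2,numpy as np
for n in("side","top"):
    im=optics.capture(n);cv2.imwrite(f"pics/{n}0.png",cv2.cvtColor(im,cv2.COLOR_RGB2BGR));print(n,optics.calibration(n))
print(ctrl.sense())
E
```

```text
pics
rig.py
side {'fx': 384.65268178921565, 'fy': 384.65268178921565, 'cx': 315.3664030002347, 'cy': 203.81878130551559, 'position': array([ 521.75535693, -782.89996047,  514.75558413]), 'attitude': array([-5.25799698e-01,  8.50375466e-01, -1.99055102e-02,  1.22347934e-04])}
top {'fx': 409.5343758281274, 'fy': 409.5343758281274, 'cx': 311.4461972126552, 'cy': 199.6202563695514, 'position': array([444.19084692, -50.74905086, 963.21987752]), 'attitude': array([ 0.05201146, -0.70420031,  0.70601025, -0.05427939])}
{'time_s': 0.1, 'joints': array([-1.47439275e+00,  3.13406660e-01,  1.49832286e+00,  1.94150652e-05,
        1.33098945e+00, -2.23361189e-01]), 'dq': array([-0.00018666, -0.00042307, -0.0019962 ,  0.00114027,  0.00024752,
        0.00024197]), 'tau': array([ 2.22018367e-03, -4.12900937e+01, -2.60144681e+01, -2.47685048e-04,
        2.95240206e-03,  2.95704820e-05]), 'eef_pos': array([ 165.0373761 , -498.36232473,  404.20013362]), 'ee_rot': array([-5.61427768e-04,  9.87246227e-01,  1.59199781e-01,  4.51341812e-05]), 'force': array([ 0.3532403 ,  0.05885102, -0.00685885]), 'wrist_torque': array([-0.01610555,  0.03675872, -0.00183143]), 'grip_force': 0.0, 'grip_width': 0.9991369926270935}
```

View pics/side0.png

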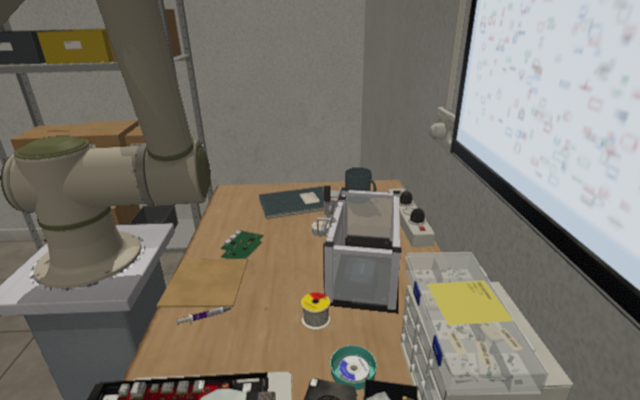

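View pics/top0.png

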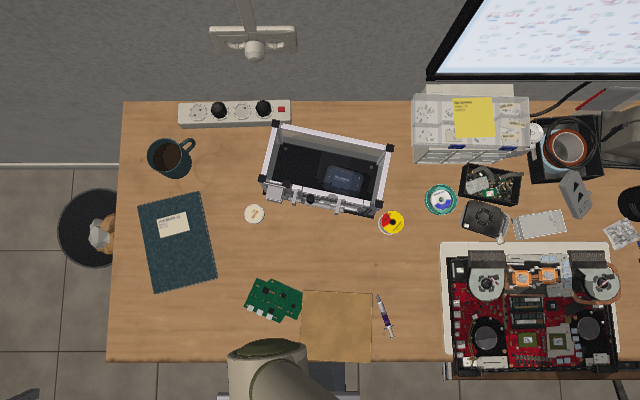

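The side view shows the guard, with the dark knob near (327,192). The top view shows the guard with its front edge from (262,184) to (380,213). I'll enlarge both.

```bash
python3 - <<'E'
import cv2,numpy as np
a=cv2.imread("pics/top0.png")[110:225,250:405];b=cv2.imread("pics/side0.png")[165:315,295:425]
a=cv2.resize(a,None,fx=5,fy=5,interpolation=cv2.INTER_CUBIC);b=cv2.resize(b,None,fx=4,fy=4,interpolation=cv2.INTER_CUBIC)
cv2.imwrite("pics/a.png",a);cv2.imwrite("pics/b.png",b)
E
```

```text
(no output)
```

View pics/a.png

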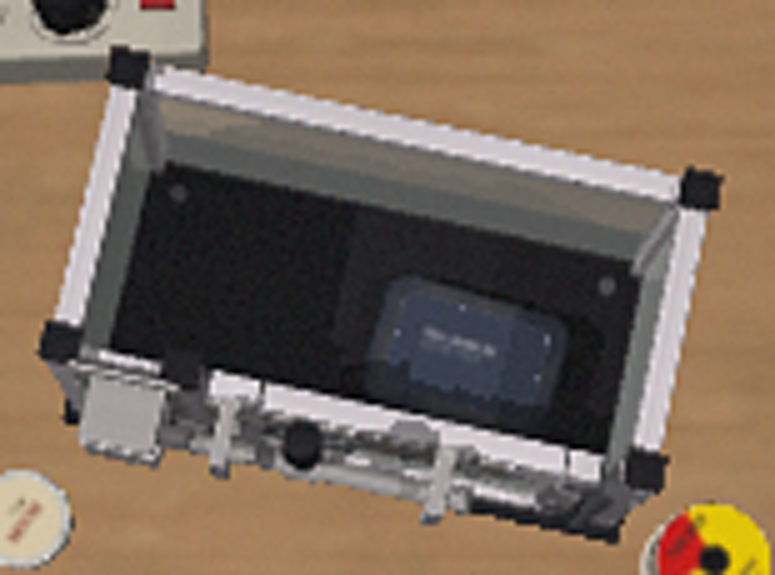

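View pics/b.png

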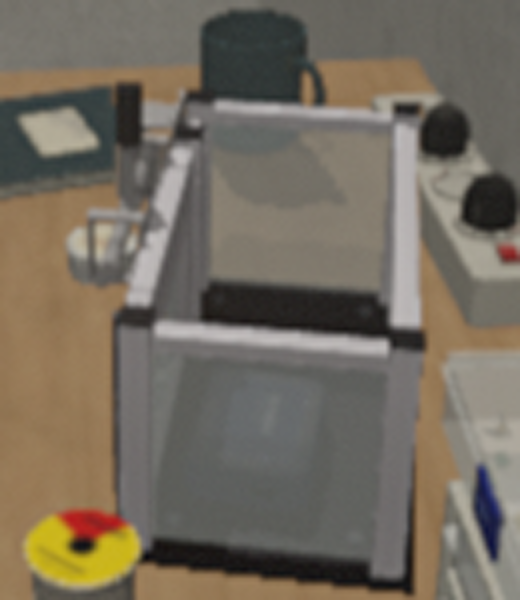

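In the top crop, the post caps are at (128,67), (700,188), (60,340) and (645,468), and the knob is at (303,444). In the side crop, the middle of the knob is at (128,115).

```bash
cat > h.py <<'E'
import numpy as np
from rig import ctrl, optics
from scipy.spatial.transform import Rotation as R
def ray(cal,u,v):
    w,x,y,z=cal["attitude"]
    d=R.from_quat([x,y,z,w]).apply([(u-cal["cx"])/cal["fx"],(v-cal["cy"])/cal["fy"],1.])
    return np.array(cal["position"]),d/np.linalg.norm(d)
def plane(cal,u,v,z):
    p,d=ray(cal,u,v); return p+d*(z-p[2])/d[2]
def meet(r1,r2):
    (p,d),(q,e)=r1,r2
    s=np.linalg.lstsq(np.c_[d,-e],q-p,rcond=None)[0]
    a,b=p+s[0]*d,q+s[1]*e
    return (a+b)/2,np.linalg.norm(a-b)
E
python3 - <<'E'
from h import *
t=optics.calibration("top");s=optics.calibration("side")
P=[plane(t,250+x/5,110+y/5,138)[:2] for x,y in((128,67),(700,188),(60,340),(645,468))]
bl,br,fl,fr=P;print(np.round(P,1))
print("len",np.linalg.norm(bl-br),np.linalg.norm(fl-fr),np.linalg.norm(bl-fl),np.linalg.norm(br-fr))
y=(bl-br)+(fl-fr);x=(bl-fl)+(br-fr)
yaw=np.arctan2(-y[0],y[1]);print("yaw",yaw,np.arctan2(x[1],x[0]))
c=sum(P)/4;M=np.array([[np.cos(yaw),-np.sin(yaw)],[np.sin(yaw),np.cos(yaw)]])
print("c",c,"knob pred",c+M@[-86,15],"hinge",c+M@[-70,-112])
print("knob top",plane(t,250+303/5,110+444/5,190))
print("knob meet",meet(ray(t,250+303/5,110+444/5),ray(s,295+128/4,165+88/4)))
print(meet(ray(t,250+303/5,110+444/5),ray(s,295+128/4,165+115/4)))
E
```

```text
[[ 731.1   21.1]
 [ 678.3 -217.2]
 [ 614.4   47.8]
 [ 560.8 -191.1]]
len 244.12543067177316 244.89846748167787 119.68263754873361 120.4049750859179
yaw -0.2194423086220874 -0.22190467667494645
c [646.16054758 -84.83796852] knob pred [565.48819347 -51.47674428] hinge [ 553.45845938 -178.91412301]
knob top [563.00099827 -51.78874876 190.        ]
knob meet (array([563.7420426 , -51.78864114, 187.41302015]), np.float64(0.6791460323683707))
(array([564.84561255, -51.82524469, 172.11361284]), np.float64(1.786697144941472))
```

```bash
cat >> h.py <<'E'
def delta(goal,xang,pos=None):
    s=ctrl.sense(); w,x,y,z=s["ee_rot"]; Rt=R.from_quat([x,y,z,w])
    g=R.from_euler('z',xang)*R.from_quat([1,0,0,0])
    d=Rt.inv().apply(np.array(goal)-(s["eef_pos"] if pos is None else pos)); r=(Rt.inv()*g).as_rotvec()
    print("d",np.round(d,1),"r",np.round(r,4),"t",s["time_s"])
E
python3 - <<'E'
from h import *
delta([564.5,-51.7,405],-0.22)
E
```

```text
d [ 5.196e+02 -2.985e+02 -3.000e-01] r [-0.0011  0.      0.5398] t 0.1
```

Request:
shift_gripper(
  offsets=[
    {"pos":[30,-17,0],"r":[0,0,0.06]},
    {"pos":[70,-40,0],"r":[0,0,0.13]},
    {"pos":[110,-63,0],"r":[0,0,0.2]},
    {"pos":[150,-86,0],"r":[0,0,0.27]},
    {"pos":[190,-109,0],"r":[0,0,0.34]},
    {"pos":[230,-132,0],"r":[0,0,0.41]},
    {"pos":[270,-155,0],"r":[0,0,0.48]},
    {"pos":[310,-178,0],"r":[0,0,0.54]},
  ],
  finger_gap=0.6,
)

```text
time_s: 0.9
eef_pos: [404.3, -230.3, 404.6]
ee_rot: [-0.0, 0.994, -0.111, -0.0]
force: [-0.3, -0.6, 0.2]
grip_width: 0.598
grip_force: 0.0
```

```bash
python3 - <<'E'
from h import *
delta([564.5,-51.7,405],-0.22)
E
```

```text
d [ 116.8 -209.6   -0.4] r [-0.0001  0.0002 -0.0031] t 0.9
```

Request:
shift_gripper(
  offsets=[
    {"pos":[20,-36,0]},
    {"pos":[42,-75,0]},
    {"pos":[64,-115,0]},
    {"pos":[86,-154,0]},
    {"pos":[106,-190,0]},
    {"pos":[117,-210,0]},
    {"pos":[117,-210,0]},
  ],
)

```text
time_s: 1.6
eef_pos: [564.5, -50.6, 403.9]
ee_rot: [-0.0, 0.994, -0.108, -0.0]
force: [-0.6, -0.6, -1.1]
grip_width: 0.599
grip_force: 0.0
```

```bash
python3 - <<'E'
from h import *
import cv2
c=optics.calibration("wrist");im=optics.capture("wrist")
delta([564.5,-51.7,328],-0.22);print(c)
cv2.imwrite("pics/w1.png",cv2.cvtColor(im,cv2.COLOR_RGB2BGR))
def proj(p):
    w,x,y,z=c["attitude"];q=R.from_quat([x,y,z,w]).inv().apply(np.array(p)-c["position"])
    return c["fx"]*q[0]/q[2]+c["cx"],c["fy"]*q[1]/q[2]+c["cy"]
print("knob top proj",proj([564.5,-51.7,190]))
E
```

```text
d [ 0.9 -0.3 76. ] r [0.     0.0012 0.0018] t 1.65
{'fx': 358.7931711677678, 'fy': 358.7931711677678, 'cx': 319.89519963349073, 'cy': 196.45061455268922, 'position': array([643.51751719, -68.21557304, 372.20390617]), 'attitude': array([-0.10145245, -0.61813903,  0.76914567,  0.12659571])}
knob top proj (np.float64(321.6285911674289), np.float64(229.23941345245964))
```

View pics/w1.png

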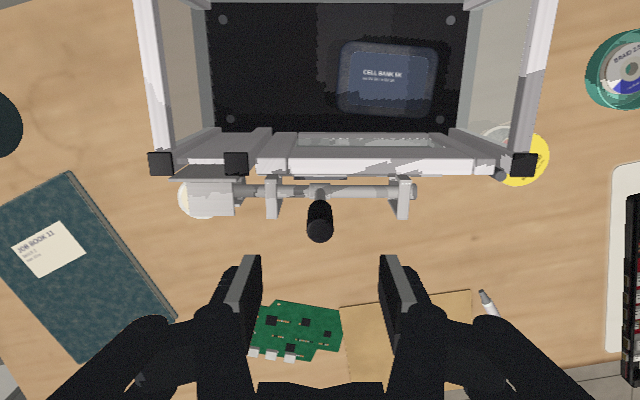

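The wrist view shows the knob top at about (320,230). I predicted (322,229), and the gate lies level in the picture, so position and yaw are right. Descending.

Request:
shift_gripper(
  offsets=[
    {"pos":[0.5,0,25]},
    {"pos":[0.5,0,50]},
    {"pos":[0.5,0,68]},
    {"pos":[0.5,0,76]},
    {"pos":[0.5,0,76]},
    {"pos":[0.5,0,76]},
  ],
)

```text
time_s: 2.25
eef_pos: [563.9, -53.2, 329.7]
ee_rot: [0.0, 0.994, -0.11, 0.001]
force: [0.3, 0.8, 0.1]
grip_width: 0.6
grip_force: 0.0
```

Request:
shift_gripper(
  offsets=[
    {},
    {},
    {},
    {},
    {},
    {},
    {},
    {},
  ],
  finger_gap=0.0,
  grip_n=60,
)

```text
time_s: 3.05
eef_pos: [564.0, -52.6, 329.5]
ee_rot: [0.0, 0.994, -0.11, 0.001]
force: [-0.7, 1.3, 6.7]
grip_width: 0.167
grip_force: 58.6
```

Request:
shift_gripper(
  offsets=[
    {},
    {},
  ],
)

```text
time_s: 3.25
eef_pos: [564.0, -52.6, 329.5]
ee_rot: [0.0, 0.994, -0.11, 0.001]
force: [-0.5, 1.0, 5.7]
grip_width: 0.168
grip_force: 58.6
```

Request:
shift_gripper(
  offsets=[
    {"pos":[0,0,-3]},
    {"pos":[0,0,-6]},
    {"pos":[0,0,-9]},
    {"pos":[0,0,-10.5]},
    {"pos":[0,0,-10.5]},
    {"pos":[0,0,-10.5]},
  ],
)

```text
time_s: 3.85
eef_pos: [563.9, -52.7, 339.2]
ee_rot: [-0.0, 0.994, -0.11, 0.0]
force: [1.2, 0.4, -1.5]
grip_width: 0.17
grip_force: 58.5
```

```bash
python3 - <<'E'
from h import *
import cv2
im=optics.capture("side")[165:255,295:385]
cv2.imwrite("pics/s2.png",cv2.resize(cv2.cvtColor(im,cv2.COLOR_RGB2BGR),None,fx=6,fy=6,interpolation=cv2.INTER_CUBIC))
print(ctrl.sense()["eef_pos"],ctrl.sense()["force"],ctrl.sense()["wrist_torque"])
E
```

```text
[563.90231459 -52.67224565 339.16576382] [ 1.33813069  0.54528111 -1.49308435] [ 0.18691369 -0.36435168  0.00685808]
```

View pics/s2.png

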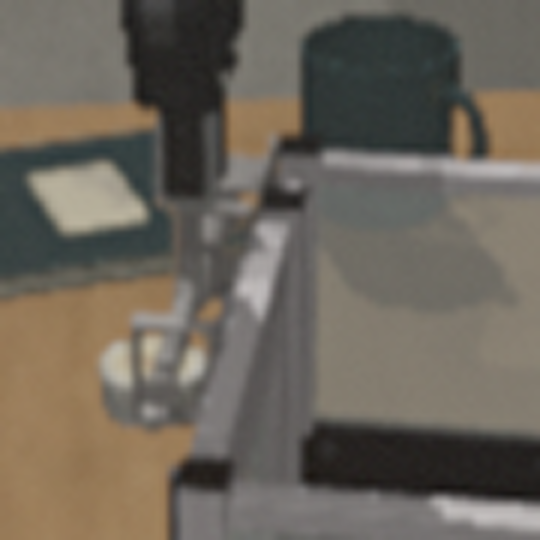

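The side view shows the pads holding the knob with the bolt raised. The force of −1.5 N is about the bolt's weight, and the lift measures about 9.7 mm. Drawing now.

Request:
shift_gripper(
  offsets=[
    {"pos":[0,2,-0.5]},
    {"pos":[0,4,-0.5]},
    {"pos":[0,6,-0.5]},
    {"pos":[0,8,-0.5]},
    {"pos":[0,8,-0.5]},
  ],
)

```text
time_s: 4.4
eef_pos: [562.1, -60.9, 339.7]
ee_rot: [0.0, 0.994, -0.11, -0.0]
force: [1.8, -0.5, -1.6]
grip_width: 0.166
grip_force: 58.5
```

```bash
python3 - <<'E'
from h import *
s=ctrl.sense();print(s["force"],s["wrist_torque"])
E
```

```text
[ 1.78307448 -0.51559281 -1.64251635] [-0.07014533 -0.34439872  0.00535573]
```

Request:
shift_gripper(
  offsets=[
    {"pos":[0,4,0]},
    {"pos":[0,8,0]},
    {"pos":[0,12,0]},
    {"pos":[0,16,0]},
    {"pos":[0,20,0]},
    {"pos":[0,22,0]},
    {"pos":[0,22,0]},
  ],
)

```text
time_s: 5.1
eef_pos: [557.3, -82.4, 339.7]
ee_rot: [0.0, 0.994, -0.11, -0.0]
force: [1.2, -0.7, -2.0]
grip_width: 0.17
grip_force: 58.5
```

```bash
python3 - <<'E'
from h import *
import cv2
s=ctrl.sense();print(s["force"],s["wrist_torque"])
# knob now, hinge in world
yaw=-0.2205;M=R.from_euler('z',yaw)
p=s["eef_pos"];h=np.r_[553.46,-178.9,p[2]]
# knob at grip start = (564,-52.4): hinge from it
h2=np.r_[564.2,-52.2,0]+M.apply([16,-127,0]);print("hinges",h,h2,"rel in gate",M.inv().apply(p-h))
h[:2]=(h[:2]+h2[:2])/2
w,x,y,z=s["ee_rot"];Rt=R.from_quat([x,y,z,w])
for a in np.arange(1,15)*0.032:
    q=h+R.from_euler('z',a).apply(p-h)
    print(round(a,3),np.round(Rt.inv().apply(q-p),1))
E
```

```text
[ 1.24755536 -0.67308218 -1.97707996] [-0.26155071 -0.26156788 -0.04298242]
hinges [ 553.46       -178.9         339.71876422] [ 552.03548325 -179.6245837     0.        ] rel in gate [-17.40831398  95.0164364    0.        ]
0.032 [-3.   0.6  0. ]
0.064 [-6.1  1.3  0. ]
0.096 [-9.1  2.   0. ]
0.128 [-12.1   2.9   0. ]
0.16 [-15.    3.9   0. ]
0.192 [-17.9   5.    0. ]
0.224 [-20.8   6.1   0. ]
0.256 [-23.6   7.4   0. ]
0.288 [-26.4   8.7   0. ]
0.32 [-29.2  10.1   0. ]
0.352 [-31.9  11.6   0. ]
0.384 [-34.6  13.2   0. ]
0.416 [-37.2  14.9   0. ]
0.448 [-39.7  16.7   0. ]
```

Request:
shift_gripper(
  offsets=[
    {"pos":[-3,0.6,0],"r":[0,0,-0.032]},
    {"pos":[-6.1,1.3,0],"r":[0,0,-0.064]},
    {"pos":[-9.1,2,0],"r":[0,0,-0.096]},
    {"pos":[-12.1,2.9,0],"r":[0,0,-0.128]},
    {"pos":[-15,3.9,0],"r":[0,0,-0.16]},
    {"pos":[-17.9,5,0],"r":[0,0,-0.192]},
    {"pos":[-20.8,6.1,0],"r":[0,0,-0.224]},
    {"pos":[-20.8,6.1,0],"r":[0,0,-0.224]},
  ],
)

```text
time_s: 5.9
eef_pos: [535.7, -83.5, 340.0]
ee_rot: [0.0, 1.0, 0.002, 0.0]
force: [3.0, -0.4, -0.9]
grip_width: 0.17
grip_force: 58.5
```

```bash
python3 - <<'E'
from h import *
s=ctrl.sense();print(s["force"],s["wrist_torque"])
p0=np.r_[557.3,-82.4,339.7]
p=s["eef_pos"];h=np.r_[552.75,-179.26,339.7]
v0,v=(p0-h)[:2],(p-h)[:2]
print("angle",np.arctan2(v[1],v[0])-np.arctan2(v0[1],v0[0]),np.linalg.norm(v0),np.linalg.norm(v))
w,x,y,z=s["ee_rot"];Rt=R.from_quat([x,y,z,w])
for a in (.256,.288,.32,.352,.384,.416,.445):
    print(round(a-.224,3),np.round(Rt.inv().apply(h+R.from_euler('z',a-.224).apply(p-h)-p),1))
E
```

```text
[ 2.97358861 -0.43329542 -0.93524445] [-0.20226678 -0.72069172 -0.01537486]
angle 0.22315967679814497 96.96680926997648 97.23349151101549
0.032 [-3.1  0.6 -0. ]
0.064 [-6.1  1.3 -0. ]
0.096 [-9.1  2.  -0. ]
0.128 [-12.1   2.9  -0. ]
0.16 [-15.    3.9  -0. ]
0.192 [-18.    4.9  -0. ]
0.221 [-20.6   6.   -0. ]
```

Request:
shift_gripper(
  offsets=[
    {"pos":[-3.1,0.6,0],"r":[0,0,-0.032]},
    {"pos":[-6.1,1.3,0],"r":[0,0,-0.064]},
    {"pos":[-9.1,2,0],"r":[0,0,-0.096]},
    {"pos":[-12.1,2.9,0],"r":[0,0,-0.128]},
    {"pos":[-15,3.9,0],"r":[0,0,-0.16]},
    {"pos":[-18,4.9,0],"r":[0,0,-0.192]},
    {"pos":[-20.6,6,0],"r":[0,0,-0.221]},
    {"pos":[-20.6,6,0],"r":[0,0,-0.221]},
  ],
)

```text
time_s: 6.7
eef_pos: [515.3, -89.5, 340.0]
ee_rot: [0.0, 0.994, 0.112, 0.001]
force: [4.7, -0.4, -2.4]
grip_width: 0.168
grip_force: 58.6
```

Request:
shift_gripper(
  offsets=[
    {},
    {},
    {},
    {},
  ],
)

```text
time_s: 7.1
eef_pos: [515.4, -89.4, 339.8]
ee_rot: [0.0, 0.994, 0.112, 0.0]
force: [5.2, -1.0, -1.0]
grip_width: 0.167
grip_force: 58.6
```

```bash
python3 - <<'E'
from h import *
import cv2
s=ctrl.sense();print(s["force"],s["dq"])
p0=np.r_[557.3,-82.4];p=s["eef_pos"][:2];h=np.r_[552.75,-179.26]
v0,v=p0-h,p-h
print("angle",np.arctan2(v[1],v[0])-np.arctan2(v0[1],v0[0]))
a=optics.capture("top")[110:225,250:405];b=optics.capture("wrist")
o=np.vstack([cv2.resize(a,(465,345)),cv2.resize(b,(465,250))])
cv2.imwrite("pics/f.png",cv2.cvtColor(o,cv2.COLOR_RGB2BGR))
E
```

```text
[ 5.22153969 -0.95956652 -0.95813997] [ 0.00083741 -0.0004696  -0.0037022   0.00037454  0.00113954  0.00121067]
angle 0.4413952368395051
```

View pics/f.png

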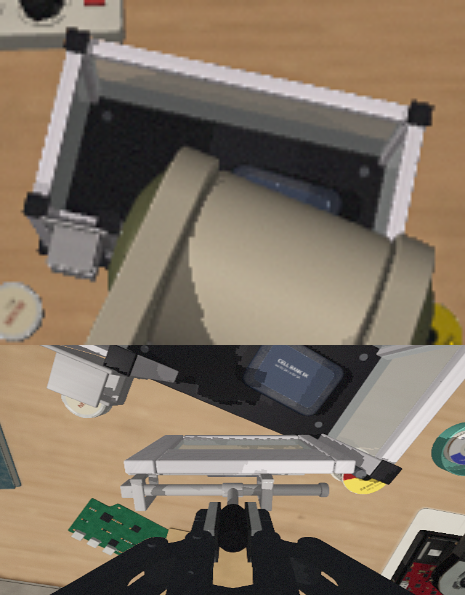

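The wrist view shows the gate open about 25°, with its frame at rows 440–470 and the knob in the pads at (232,528). The jar, reel and battery pack are where they were. Handing in.

```bash
python3 -c "
from rig import ctrl, optics
print(ctrl.finish_job())"
```

```text
the job is handed in; nothing more can be done
None
```

I lifted the bolt about 10 mm over the tongue, drew it about 30 mm clear with no sign of forcing, and opened the gate about 25°. The arm is still gripping the knob and holding the gate still, the battery pack, jar and reel look undisturbed, and the job was handed in at about 7 s (result not reported).

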